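# Slide the separator between the timber layers

### The job

In the wooden stacking jig a thick blank already lies in the corner of the two fences. Without lifting it, slide the thin plywood separator off the jig's two runners and onto that blank until it lies flat, snug against both fences and flush with the blank's edges; then lower the long loose blank gently on top, flat on its broad face, centred on the separator and parallel to it, and let go. Leave the bottom blank snug in its corner, and do not disturb the short offcut, the round blank or the chuck.

Things in the scene. Friction and masses are not known exactly. Their poses are not given: they have to be found in the camera images.
- jig: Wooden stacking jig, fixed, turned up to 17 degrees either way. Origin: on the bench (z 0) below the point over which the bottom blank, and finally the separator, are centred; z up, x and y along the fences. Base board x -85 to 85, y -202 to 72 mm, top at z 12. The separator is home when its centre is within about 5 mm of the jig's x = 0, y = 0.
- fence_corner (a point): Inner top corner where the jig's two fences meet, at x 71.5, y 51.5, z 62 mm in the jig's frame (axes as the jig's). Back fence: face at y 51.5, x -48 to 86. End fence: face at x 71.5, y -28 to 66. Both 15 thick, tops at z 62.
- runner_gap (a point): Middle of the open gap between the jig's two loading runners, at x -22, y -127, z 53 mm in the jig's frame (axes as the jig's). The runners lie along y from -200 to -54, at x -76 to -62 and 18 to 32, tops at z 53. The gap, 80 wide, is open down to the base board, so fingertips reaching below the separator can push its rear edge along +y.
- bottom_blank: Pale thick timber blank, 140 (x) x 100 (y) x 40 (z) mm, loose, about 0.3 kg, resting on the jig's base board in the corner of the fences, about 1 mm off each, its axes along the jig's. Origin: centre of its underside; its top is 52 mm above the bench, 1 mm below the runners' tops. Its near ends x -70 and y -50 are open and free of fences.
- separator: Thin rigid plywood sheet 140 (x) x 100 (y) x 8 mm, loose, about 75 g. Origin: centre of its underside, z up. Starts flat on the runners (underside at z 53), 108 to 145 mm short of home in the jig's y and 15 to 30 short in x, yawed up to 11 degrees. Slide it along the jig's +y to the back fence and +x to the end fence. Too wide to grasp: push its edges.
- top_blank: Long loose pale timber blank, 140 (x) x 60 (y) x 45 (z) mm, about 0.2 kg, lying on the bench on its broad face. Origin: centre of its underside, z up. It may lie on either side of the jig. Grasp it across its 60 width. It ends centred on the separator, its long axis along the jig's x.
- offcut: Short pale timber offcut, 66 x 60 x 45 mm, of the same section as the long blank but half as long. Origin: centre of its underside. Leave it.
- bowl_blank: Round wooden disc blank, 100 mm across, 36 high. Origin: centre of its underside. Leave it.
- chuck: Dark steel four-jaw lathe chuck, 84 mm across, 62 high, heavy. Origin: centre of its underside. Leave it.
Mind the look-alikes: they are no part of the job. Leave any black or turquoise look-alike of the bottom_blank alone. Leave any red look-alike of the top_blank alone.

How it is judged (in metres and radians):
On the way:
1. the separator lies flat on the bottom blank, snug in the corner of the fences (within about 6 mm and 0.06 rad), with the long blank not yet on it (x of separator in the frame of jig between -0.006 and 0.007 m and y of separator in the frame of jig between -0.006 and 0.007 m and z of separator in the frame of jig between 0.049 and 0.055 m and angle between the x axis of separator and the x axis of jig, either way round below 0.06 rad and angle between separator's own z axis and vertical below 0.04 rad and x of bottom_blank in the frame of jig between -0.006 and 0.006 m and y of bottom_blank in the frame of jig between -0.006 and 0.006 m and horizontal distance between top_blank and separator above 0.12 m), for 0.2 s.
At the end, for the whole second after the job is handed in: Separator flat on the bottom blank, centred over the jig origin to -6..+7 mm each way and 0.06 rad; bottom blank within 6 mm of its corner place; long blank flat on the separator, centred to 14 mm along and 12 mm across, parallel to 0.1 rad; all at rest (x of separator in the frame of jig between -0.006 and 0.007 m and y of separator in the frame of jig between -0.006 and 0.007 m and z of separator in the frame of jig between 0.049 and 0.055 m and angle between the x axis of separator and the x axis of jig, either way round below 0.06 rad and angle between separator's own z axis and vertical below 0.04 rad and x of bottom_blank in the frame of jig between -0.006 and 0.006 m and y of bottom_blank in the frame of jig between -0.006 and 0.006 m and x of top_blank in the frame of separator between -0.014 and 0.014 m and y of top_blank in the frame of separator between -0.012 and 0.012 m and z of top_blank in the frame of separator between 0.005 and 0.011 m and angle between the x axis of top_blank and the x axis of separator, either way round below 0.1 rad and angle between top_blank's own z axis and vertical below 0.05 rad and contact force between top_blank and separator above 0.5 N and linear speed of each of top_blank, separator, bottom_blank below 0.02 m/s); the robot touches nothing.
It fails at once if the separator is lifted (more than about 35 mm above the runners) or tipped by more than 0.35 rad (height (world z) of separator above 0.088 m or angle between separator's own z axis and vertical above 0.35 rad).
It fails at once if the long blank comes down onto the separator faster than 0.35 m/s (dropped from over about 6 mm, not lowered) (horizontal distance between top_blank and separator below 0.06 m and z of top_blank in the frame of separator below 0.025 m and linear speed of top_blank above 0.35 m/s).
It fails at once if the offcut, round blank or chuck is disturbed (moved over 30 mm) (distance of any of offcut, bowl_blank, chuck from where it was at the start of the episode above 0.03 m).
It also fails if it takes over 64 s, if anything falls off the work surface, if the arm or the gripper's body presses on something with over 40 N, if the wrist force passes 120 N, or if a joint passes its speed limit or range.

### The arm

A 6-joint arm with a two-finger parallel gripper is mounted at the origin on the work surface. World frame = base frame: x ahead of the robot, y to its left, z up, the work surface at z = 0. Lengths are in mm, angles in degrees, forces in N, time in s.
With the tool pointing down it reaches from about 350 to 850 mm from the base axis. Payload 8.1 kg.
Tool frame: the origin (TCP) lies between the finger pads; the fingertips stand 22 mm ahead of it and the grasp point (between the pads) lies 3 mm ahead of it; z points along the fingers, y is the direction in which the jaws open and shut (so a half turn about z gives the same grasp; the last joint's range is limited). The gripper opens to 85 mm and grips with 20 to 120 N. Pads are 22 mm wide; open, the fingers measure 114 mm over their backs; the gripper's body (76 mm by 85 mm) begins 54 mm behind the grasp point. The pads swing forward as they close: fully open they stand 13 mm farther back than shut.
Start: joints at [-78.174, 7.471, 85.268, -0, 87.261, -4.893], TCP at [172.626, -574.635, 229.792] pointing down, gripper open.
Joint ranges: [-169.43, 169.43], [-51.17, 129.36], [1.28, 143.12], [-76.62, 256.62], [0, 156.53], [-152.29, 152.29]. Speed limits (degrees/s): [136.94, 136.94, 159.86, 180, 180, 180].

### API

Orientations are given as [roll, pitch, yaw] about the fixed x, y, z axes, in that order (R = Rz(yaw) Ry(pitch) Rx(roll)).
In Python, from bench import r gives the robot as it stands.
- The arm moves only by the tool drive_tool, never from a script. Its argument "moves" is a list of rows, each a list of 2 entries, a list of its own where there are three numbers: the shift along the world's x, y, z in mm, then the turn about the world's z in degrees. A call has exactly 8 rows; each row is the pose to reach, as a shift and turn from the pose commanded when the call began; what a row does not reach only later rows make up. A row lasts 1/12 s, in which the tool goes at most 41.7 mm and 7.16 degrees, less where a joint would pass 70% of its speed; a pose out of reach is approached as far as the arm can. A call with a gripper value outside its range is refused whole. "fingers" is the finger opening in mm, from 0 to 85.4, set as the call begins (left out, the last holds). The fingers move at their own pace and stop on an object; "squeeze" is the grip in N (left out, the last holds). Time passes only in rows, so rows that repeat a pose let the fingers close, or fill a call up. It gives the time, the measured TCP pose, the force and the opening at its end, in the units of the state.
- r.sense(): the state, without advancing time (a new reading comes with each control period).
- r.snapshot(name): name is "side" or "top" or "wrist"; returns a dict with "pixels" (384x512x3 uint8, red, green, blue), "camera_matrix" (3x3 intrinsics, pixels), "k1" (the pictures are not rectified: a ray, as slopes to the right and down, at radius r is drawn at 1 + k1 r^2 times it, then the intrinsics apply), "xyz" and "orientation" of the camera in the world. Camera axes: x right, y down, z forward; pixel columns grow to the right and rows downward; lengths in mm; the calibration is good to about 2 mm. A picture is of the moment at which its call begins. There is no depth.
- r.hand_in(): hands the job in, once; it reports no verdict.
The state is a dict: "time": time; "joint_pos": joint angles; "qd": joint speeds; "joint_efforts": joint torques, N m; "tool_pos": TCP position; "tcp_rot": TCP orientation; "ft_force": force on the tool from outside, world axes, zero at the start; "wrist_torque": the same for the moment, N m; "finger_gap": finger opening in mm.
Only numpy, scipy, OpenCV 4.12 (cv2) and the standard library are available. Lean on these libraries where they do the work, as an engineer would, in place of code of your own. Each camera call takes 0.05 s, during which the arm holds its last target.

## Working session

There is one attempt and no reset: what is moved stays moved. The work goes in short steps, Python scripts to look and compute and a tool call to move; the robot and the scene stay as the last step left them, time stands still between calls to the robot, and variables do not carry over. Pictures are saved under pics/ and viewed, and the job is handed in when it is done.

Besides the shell and the picture viewer there is one more tool, called after "Request:" as name(argument=value, ...) on one line, values as JSON. drive_tool: Moves the arm, as the interface text tells. Its arguments: {"type":"object","properties":{"moves":{"type":"array","items":{"type":"array"}},"fingers":{"type":"number"},"squeeze":{"type":"number"}},"required":["moves"]}

```bash
mkdir -p pics; ls
cat > h.py <<'E'
import numpy as np, cv2, pickle
from scipy.spatial.transform import Rotation as R
from bench import r
def snap(n,f):
    s=r.snapshot(n); pickle.dump(s,open(f'pics/{f}.pkl','wb')); cv2.imwrite(f'pics/{f}.png',cv2.cvtColor(s['pixels'],cv2.COLOR_RGB2BGR)); return s
def load(f): return pickle.load(open(f'pics/{f}.pkl','rb'))
def rot(s):
    o=np.array(s['orientation'],float)
    return o if o.shape==(3,3) else R.from_euler('xyz',o,degrees=True).as_matrix()
def proj(s,P):
    P=np.atleast_2d(P).astype(float); c=(P-np.array(s['xyz']))@rot(s); u=c[:,:2]/c[:,2:]
    u=u*(1+s['k1']*(u**2).sum(1,keepdims=True)); K=np.array(s['camera_matrix'])
    return u@K[:2,:2].T+K[:2,2]
def unproj(s,px,z):
    px=np.atleast_2d(px).astype(float);K=np.array(s['camera_matrix'])
    d=(px-K[:2,2])@np.linalg.inv(K[:2,:2]).T; u=d.copy()
    for _ in range(30): u=d/(1+s['k1']*(u**2).sum(1,keepdims=True))
    v=np.c_[u,np.ones(len(u))]@rot(s).T; o=np.array(s['xyz'])
    return o+v*((z-o[2])/v[:,2:])
def crop(f,x0,y0,x1,y1,k):
    im=cv2.imread(f'pics/{f}.png')[y0:y1,x0:x1]; g=f'pics/{f}_c{x0}_{y0}.png'
    cv2.imwrite(g,cv2.resize(im,None,fx=k,fy=k,interpolation=cv2.INTER_CUBIC))
E
python3 - <<'E'
from h import *
print(r.sense())
for n in ('top','side','wrist'):
    s=snap(n,n+'0'); print(n,{k:v for k,v in s.items() if k!='pixels'})
E
```

```text
pics
{'time': 0.0, 'joint_pos': array([-7.81739958e+01,  7.51671763e+00,  8.53296062e+01, -5.63958980e-04,
        8.72624224e+01, -4.89267352e+00]), 'qd': array([-0.02067212,  0.02426853,  0.03250742, -0.05816248,  0.01253044,
        0.02670811]), 'joint_efforts': array([-1.43271977e-04, -5.69404435e+01, -5.00547159e+01, -2.67096984e-04,
        1.50760717e-02,  1.76667163e-05]), 'tool_pos': array([ 172.50973697, -574.07806009,  228.72453467]), 'tcp_rot': array([-1.79891602e+02, -8.71370288e-03,  1.67186969e+01]), 'ft_force': array([-0.61504732, -0.08796469, -0.32223448]), 'wrist_torque': array([ 0.02177599, -0.02240904,  0.03868956]), 'finger_gap': 85.54805314772914}
top {'camera_matrix': array([[424.51911068,   0.        , 252.21860863],
       [  0.        , 424.51911068, 193.00317563],
       [  0.        ,   0.        ,   1.        ]]), 'k1': -0.14141019943594016, 'xyz': array([ 394.95904857,  -50.33404065, 1322.04320709]), 'orientation': array([-1.75542696e+02,  4.73510005e-02, -9.11865774e+01])}
side {'camera_matrix': array([[466.44921331,   0.        , 258.1553036 ],
       [  0.        , 466.44921331, 190.77676299],
       [  0.        ,   0.        ,   1.        ]]), 'k1': -0.0791919046036978, 'xyz': array([ 449.66019056, 1031.68381247,  891.18690037]), 'orientation': array([-127.12720249,    0.2666551 , -177.18255859])}
wrist {'camera_matrix': array([[312.38711577,   0.        , 252.43181944],
       [  0.        , 312.38711577, 195.37581188],
       [  0.        ,   0.        ,   1.        ]]), 'k1': -0.03427541871224192, 'xyz': array([ 251.66831268, -549.99466897,  373.77910572]), 'orientation': array([ 1.61318442e+02,  1.41144218e-01, -7.32306525e+01])}
```

View pics/top0.png

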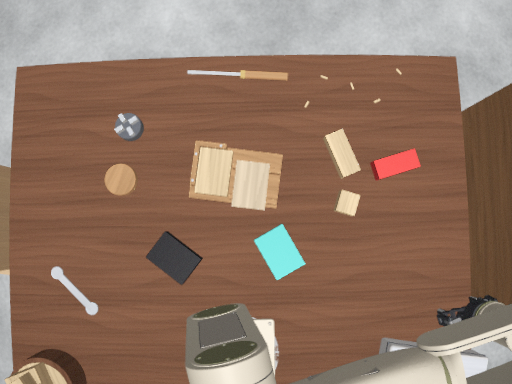

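View pics/side0.png

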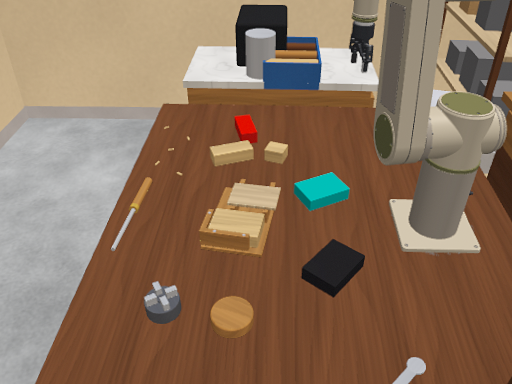

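View pics/wrist0.png

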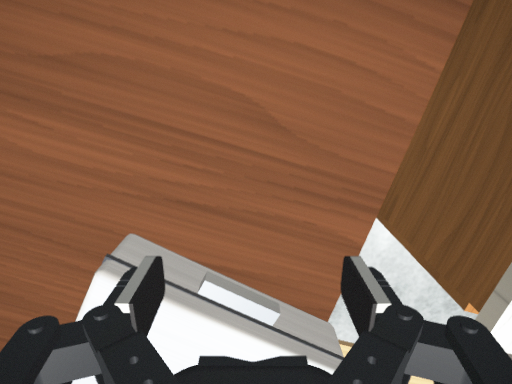

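Top view: the jig is near (235,175), with the pale bottom blank at (213,170) and the separator on the runners at (251,184). The long pale blank is at (342,153) and the offcut at (347,203). The look-alikes are red (396,163), black (174,257) and turquoise (279,252). I choose the pale long blank at (342,153).

Run:
```python
from h import *
crop('top0',180,130,300,220,6.6)
crop('top0',310,115,430,220,5.7)
crop('side0',190,170,300,260,7)
```

```text
(no output)
```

View pics/top0_c180_130.png

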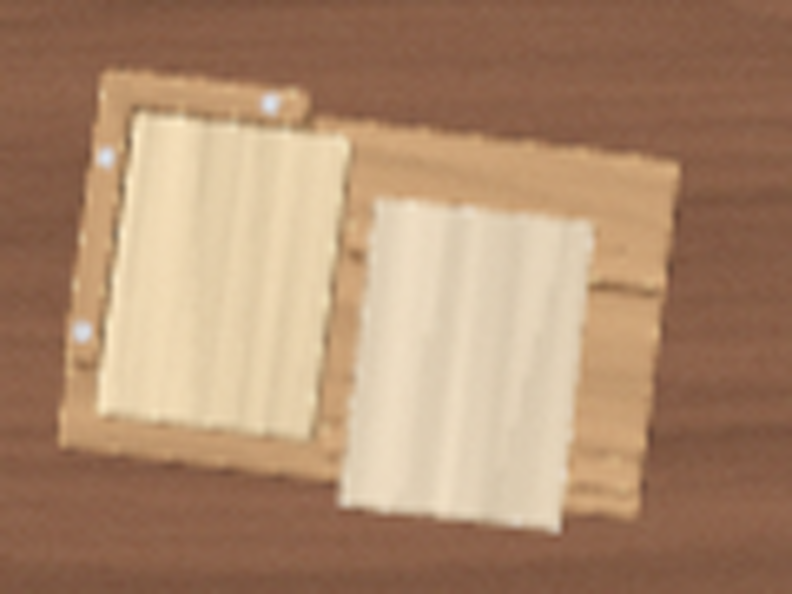

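View pics/top0_c310_115.png

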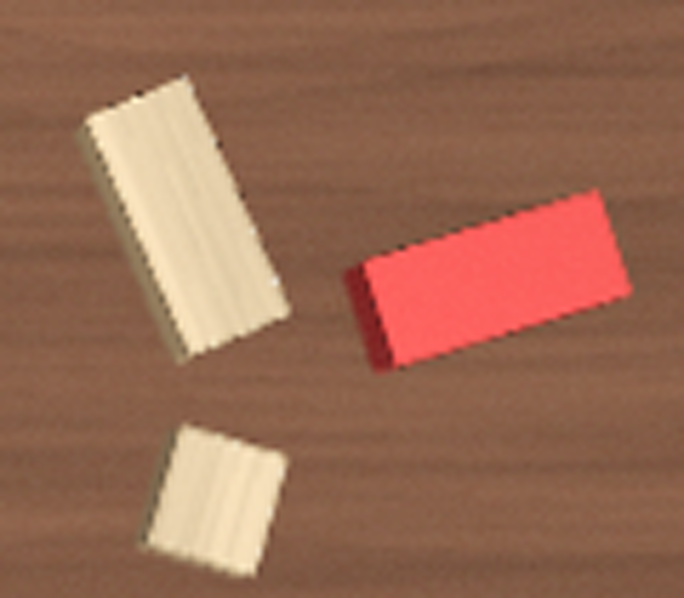

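View pics/side0_c190_170.png

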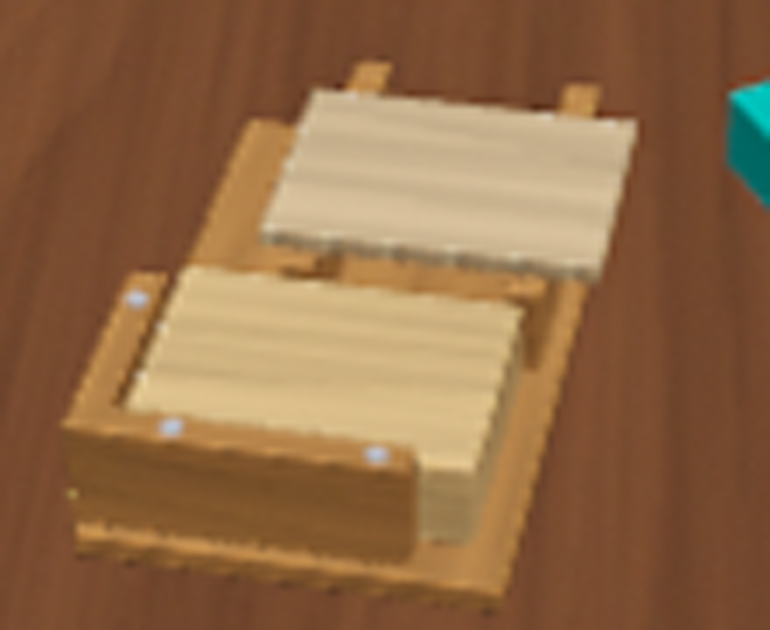

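```bash
cat > fit.py <<'E'
from h import *
from scipy.optimize import least_squares
def body(p,pts):
    a=np.radians(p[2]);c,s=np.cos(a),np.sin(a);pts=np.array(pts,float)
    return np.c_[p[0]+c*pts[:,0]-s*pts[:,1],p[1]+s*pts[:,0]+c*pts[:,1],pts[:,2]]
def fit(obs,p0):  # obs: list of (snap, pts, px)
    f=lambda p:np.concatenate([(proj(s,body(p,P))-np.array(x)).ravel() for s,P,x in obs])
    q=least_squares(f,p0,loss='soft_l1'); return q.x,np.round(f(q.x),1)
def cp(x,o,k): return (np.array(x,float)+.5)/k-.5+np.array(o)
E
python3 - <<'E'
from fit import *
T=load('top0');S=load('side0')
rect=lambda hx,hy,z:[(hx,hy,z),(hx,-hy,z),(-hx,hy,z),(-hx,-hy,z)]
t=lambda x:cp(x,(180,130),6.6); s=lambda x:cp(x,(190,170),7)
jt=(T,[(-85,72,12),(85,-202,12),(-85,-202,12),(86.5,66.5,62)],t([(62,445),(680,163),(637,517),(104,72)]))
js=(S,[(-85,72,12),(86.5,66.5,62)],s([(497,603),(65,428)]))
bt=(T,rect(70,50,52),t([(135,112),(350,138),(98,413),(310,438)]))
bs=(S,rect(70,50,52)[1:],s([(190,265),(478,468),(522,308)]))
st=(T,rect(70,50,61),t([(375,198),(594,225),(340,505),(560,530)]))
ss=(S,rect(70,50,61),s([(265,235),(315,90),(600,272),(635,122)]))
for n,a,b in(('jig',jt,js),('blank',bt,bs),('sep',st,ss)):
    for o in([a],[b],[a,b]): p,e=fit(o,[450,0,0]);print(n,p.round(1),e)
L=(T,[(70,30,45),(70,-30,45),(-70,-30,45),(-70,30,45)],cp([(85,120),(187,75),(290,315),(185,358)],(310,115),5.7))
p,e=fit([L],[480,-330,30]);print('top',p,e)
print(unproj(T,[(347,203)],45),unproj(T,[(396,163)],45))
E
```

```text
jig [561.6  63.1  -8.2] [-0.4  0.3  0.  -0.2  0.2  0.2  0.2 -0.3]
jig [559.9  69.6 -10.5] [ 0.4  0.1 -0.4 -0.2]
jig [562.1  64.1  -8.3] [-0.8  0.1 -0.2 -0.2 -0.2  0.2 -0.1 -0.5  0.9 -2.1 -0.4 -0.7]
blank [562.5  64.5  -8. ] [ 0.   0.   0.  -0.2 -0.4 -0.   0.4  0.2]
blank [561.2  67.   -8.2] [-0.4 -0.2 -0.1  0.6  0.5 -0.5]
blank [562.   65.1  -8.2] [-0.1  0.1 -0.1  0.1 -0.7  0.1  0.1  0.4 -0.6 -0.6 -0.3  0.1  0.2 -0.9]
sep [518.2 -46.3  -7.7] [ 0.1  0.2  0.  -0.2 -0.1 -0.  -0.   0. ]
sep [517.7 -42.9  -7.2] [-0.4 -0.2 -0.1  0.2  0.3 -0.2  0.2  0.2]
sep [518.  -45.5  -7.5] [-0.3  0.3 -0.3 -0.1 -0.3  0.1 -0.2  0.1 -0.5 -0.8  0.  -0.4  0.1 -0.7
  0.1 -0.2]
top [ 613.03578812 -330.0616568    20.95706892] [ 0.  -0.4 -0.2  0.5 -0.3  0.1  0.4 -0.2]
[[ 458.1284969  -338.13419055   45.        ]] [[ 578.18558434 -497.11289672   45.        ]]
```

Request:
drive_tool(moves=[[[332,444,0],65],[[332,444,0],65],[[332,444,0],65],[[332,444,0],65],[[332,444,0],65],[[332,444,0],65],[[332,444,0],65],[[332,444,0],65]], fingers=30)

```text
time: 0.82
tool_pos: [372.9, -305.8, 229.7]
tcp_rot: [180.0, -0.0, 74.4]
ft_force: [0.6, -0.9, 0.4]
finger_gap: 29.9
```

Request:
drive_tool(moves=[[[132,176,-40],7.4],[[132,176,-40],7.4],[[132,176,-40],7.4],[[132,176,-40],7.4],[[132,176,-40],7.4],[[132,176,-40],7.4],[[132,176,-40],7.4],[[132,176,-40],7.4]])

```text
time: 1.48
tool_pos: [504.1, -130.9, 189.2]
tcp_rot: [-179.9, 0.0, 81.6]
ft_force: [0.8, -1.0, 0.6]
finger_gap: 30.0
```

Run:
```python
from h import *
s=r.sense();print(s['tool_pos'],s['tcp_rot'],s['ft_force'])
w=snap('wrist','w1');print(w['xyz'],w['orientation'])
im=cv2.imread('pics/w1.png');cv2.imwrite('pics/w1b.png',cv2.resize(im,None,fx=1.5,fy=1.5,interpolation=cv2.INTER_CUBIC))
```

```text
[ 504.09834883 -130.86733835  189.16721501] [-1.79916957e+02  5.54000927e-03  8.15549728e+01] [ 0.76776655 -0.98322825  0.60522111]
[516.36326288 -48.52168172 334.09099422] [ 1.61327801e+02  7.47614451e-02 -8.39472583e+00]
```

View pics/w1b.png

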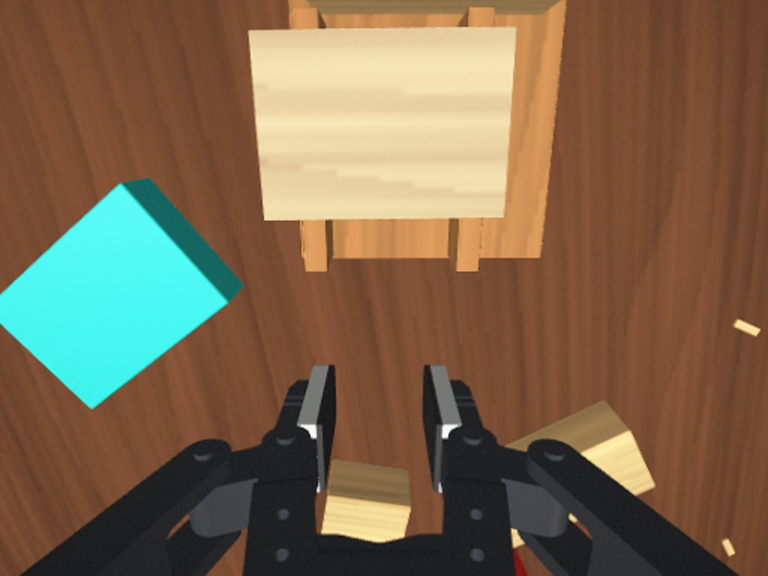

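The wrist view shows the separator's rear edge from (264,220) to (504,217), runner ends at about (316,271) and (467,271), and the gap between them clear.

Run:
```python
from fit import *
W=load('w1'); c=lambda x:cp(x,(0,0),1.5)
print('sep',*fit([(W,[(70,50,61),(70,-50,61),(-70,50,61),(-70,-50,61)],c([(516,27),(504,217),(249,31),(264,220)]))],[518,-46,-8]))
print('jig',*fit([(W,[(-76,-200,53),(-62,-200,53),(18,-200,53),(32,-200,53),(85,-202,12)],c([(305,271),(327,271),(457,271),(478,271),(540,258)]))],[562,64,-8]))
```

```text
sep [518.89385047 -45.12230199  -7.66866829] [ 0.2 -0.1 -0.2  0.3 -0.3 -0.3  0.4  0.2]
jig [563.06180042  65.58115642  -8.40173472] [-0.  -0.   0.3 -0.  -0.9  0.   0.   0.   0.5 -0. ]
```

Request:
drive_tool(moves=[[[6,-1,-40],0],[[6,-1,-80],0],[[6,-1,-115],0],[[6,-1,-130],0],[[6,-1,-130],0],[[7,5,-130],0],[[8,11,-130],0],[[9,17,-130],0]])

```text
time: 2.2
tool_pos: [515.0, -115.2, 62.4]
tcp_rot: [179.8, 0.0, 81.4]
ft_force: [-0.5, 0.5, 0.1]
finger_gap: 30.0
```

Run:
```python
from h import *
w=snap('wrist','w2');s=r.sense();print(s['tool_pos'],s['ft_force'])
im=cv2.imread('pics/w2.png');cv2.imwrite('pics/w2b.png',cv2.resize(im,None,fx=1.5,fy=1.5,interpolation=cv2.INTER_CUBIC))
```

```text
[ 515.12915687 -113.91819189   62.24239687] [-0.7943099   0.67337299  0.41219884]
```

View pics/w2b.png

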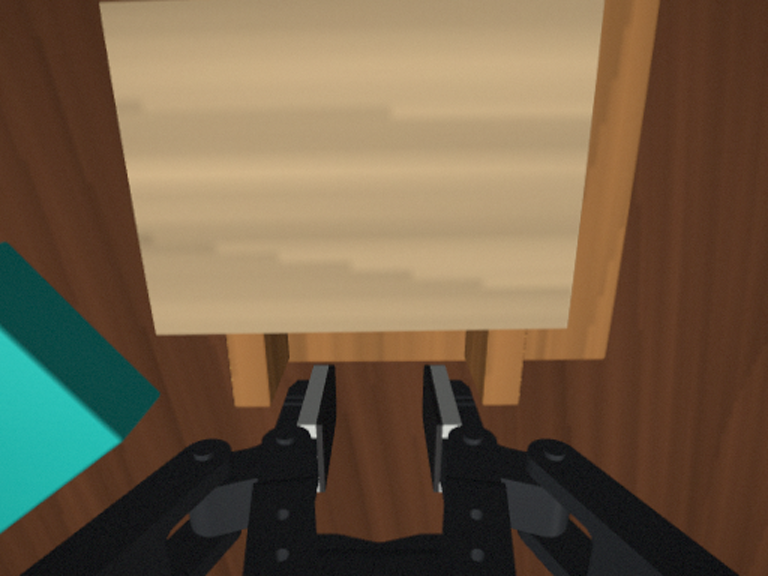

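Request:
drive_tool(moves=[[[1,7,-2],0],[[3,18,-2],0],[[4,30,-2],0],[[6,42,-2],0],[[8,54,-2],0],[[10,66,-2],0],[[11,78,-2],0],[[13,89,-2],0]])

```text
time: 2.92
tool_pos: [527.2, -24.8, 59.1]
tcp_rot: [179.9, 0.1, 81.5]
ft_force: [-0.4, -4.4, 6.5]
finger_gap: 30.0
```

Run:
```python
from h import *
w=snap('wrist','w3');w=snap('top','t3');s=r.sense();print(s['tool_pos'],s['tcp_rot'],s['ft_force'])
im=cv2.imread('pics/w3.png');cv2.imwrite('pics/w3b.png',cv2.resize(im,None,fx=1.5,fy=1.5,interpolation=cv2.INTER_CUBIC))
crop('t3',180,130,300,220,6.6)
```

```text
[527.48005826 -23.12969905  59.10458719] [ 1.79870757e+02 -6.12161967e-02  8.15146006e+01] [0.22892362 3.93583454 5.89584704]
```

View pics/w3b.png

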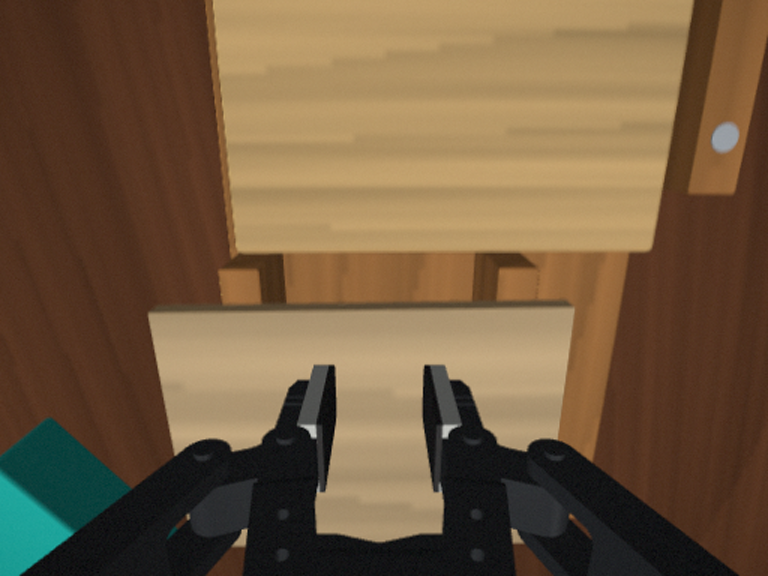

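View pics/t3_c180_130.png

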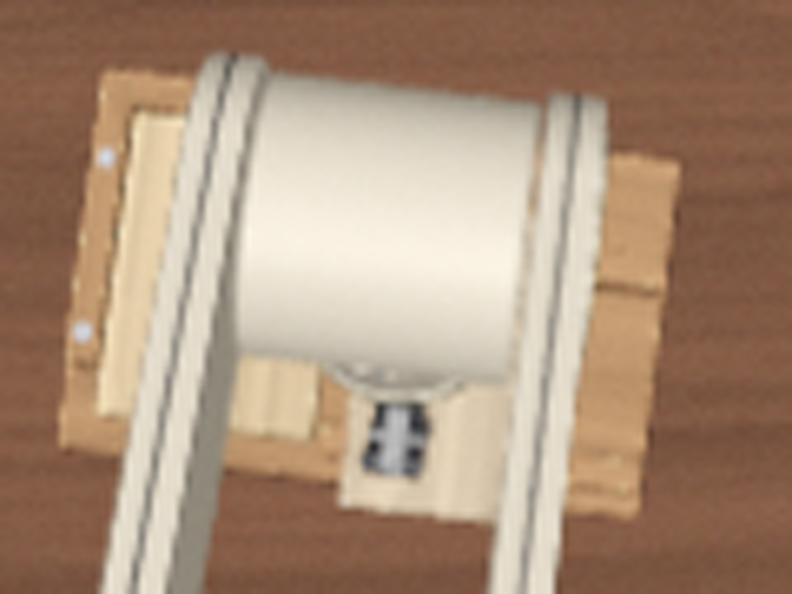

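Run:
```python
from fit import *
W=load('w3'); c=lambda x:cp(x,(0,0),1.5)
print('sep',*fit([(W,[(70,50,61),(-70,50,61),(70,-50,61),(-70,-50,61),(70,50,53),(-70,50,53)],c([(573,306),(150,313),(524,546),(186,548),(573,301),(150,307)]))],[518,-46,-8]))
print('blank',*fit([(W,[(70,-50,52),(-70,-50,52)],c([(652,251),(237,252)]))],[562,64,-8]))
tp=np.array([527.4,-23.5,59.1]);a=np.radians(81.5);ex=np.array([np.cos(a),np.sin(a),0]);ey=np.array([np.sin(a),-np.cos(a),0])
for ahead in (0,5,10,15,22,30):
  for x in(-11,0,11): print(ahead,x,[(proj(W,tp+ex*x+ey*y+np.array([0,0,-ahead]))*1.5+.5).round()[0].tolist() for y in(-29,-15,15,29)])
```

```text
sep [517.64959037 -45.18212166  -8.19112347] [-0.8  3.2 -2.6  0.1  9.5 -1.4  2.2 -1.7 -6.8  1.   4.6 -1.5]
blank [563.37390183  67.43381178  -8.34067422] [ 0.8  0.1 -0.7  0.1]
0 -11 [[298.0, 410.0], [337.0, 410.0], [421.0, 410.0], [460.0, 410.0]]
0 0 [[296.0, 383.0], [336.0, 383.0], [422.0, 383.0], [462.0, 383.0]]
0 11 [[295.0, 354.0], [335.0, 354.0], [423.0, 354.0], [464.0, 354.0]]
5 -11 [[300.0, 402.0], [338.0, 402.0], [420.0, 402.0], [458.0, 402.0]]
5 0 [[299.0, 376.0], [338.0, 376.0], [421.0, 376.0], [460.0, 376.0]]
5 11 [[297.0, 348.0], [337.0, 348.0], [422.0, 348.0], [462.0, 348.0]]
10 -11 [[302.0, 395.0], [340.0, 395.0], [419.0, 395.0], [456.0, 395.0]]
10 0 [[301.0, 369.0], [339.0, 369.0], [420.0, 369.0], [458.0, 369.0]]
10 11 [[299.0, 342.0], [338.0, 342.0], [421.0, 342.0], [459.0, 342.0]]
15 -11 [[304.0, 389.0], [341.0, 389.0], [418.0, 388.0], [454.0, 388.0]]
15 0 [[303.0, 363.0], [340.0, 363.0], [419.0, 363.0], [456.0, 363.0]]
15 11 [[301.0, 336.0], [339.0, 336.0], [420.0, 336.0], [457.0, 336.0]]
22 -11 [[307.0, 380.0], [342.0, 380.0], [417.0, 380.0], [451.0, 379.0]]
22 0 [[306.0, 355.0], [341.0, 355.0], [417.0, 355.0], [453.0, 355.0]]
22 11 [[304.0, 329.0], [340.0, 329.0], [418.0, 329.0], [454.0, 329.0]]
30 -11 [[310.0, 370.0], [343.0, 370.0], [415.0, 370.0], [449.0, 370.0]]
30 0 [[308.0, 346.0], [343.0, 346.0], [416.0, 346.0], [450.0, 346.0]]
30 11 [[307.0, 321.0], [342.0, 321.0], [416.0, 321.0], [451.0, 321.0]]
```

The fingers rode over the top of the separator: upward force 6 N, and the separator hasn't moved. At this opening the tips sit farther back than I assumed. I'll lift, back off, close the fingers more and go lower.

Request:
drive_tool(moves=[[[0,0,30],0],[[0,0,35],0],[[-6,-40,35],0],[[-12,-80,35],0],[[-15,-103,35],0],[[-15,-103,35],0],[[-15,-103,20],0],[[-15,-103,10],0]], fingers=10)

```text
time: 3.68
tool_pos: [511.7, -128.2, 67.5]
tcp_rot: [179.9, -0.0, 81.4]
ft_force: [0.9, -0.2, -0.4]
finger_gap: 10.1
```

Run:
```python
from fit import *
w=snap('wrist','w4');s=r.sense();print(s['tool_pos'],s['tcp_rot'],s['ft_force'],s['finger_gap'])
im=cv2.imread('pics/w4.png');cv2.imwrite('pics/w4b.png',cv2.resize(im,None,fx=1.5,fy=1.5,interpolation=cv2.INTER_CUBIC))
tp=s['tool_pos'];a=np.radians(81.5);ex=np.array([np.cos(a),np.sin(a),0]);ey=np.array([np.sin(a),-np.cos(a),0])
for ahead in (-10,0,10,22): print(ahead,[(proj(w,tp+ex*x+ey*y+np.array([0,0,-ahead]))*1.5+.5).round()[0].tolist() for x in(-11,11) for y in(-5,5)])
S=snap('side','s4');crop('s4',190,170,300,260,7)
```

```text
[ 509.84571693 -127.27995556   64.79381989] [-1.79820818e+02 -6.02591948e-02  8.14142081e+01] [-2.59429117  0.80871798 -1.71195458] 10.31036372086155
-10 [[359.0, 424.0], [388.0, 424.0], [358.0, 366.0], [389.0, 366.0]]
0 [[360.0, 408.0], [388.0, 408.0], [359.0, 353.0], [388.0, 353.0]]
10 [[361.0, 393.0], [387.0, 393.0], [360.0, 341.0], [387.0, 341.0]]
22 [[362.0, 378.0], [387.0, 378.0], [361.0, 328.0], [387.0, 328.0]]
```

View pics/w4b.png

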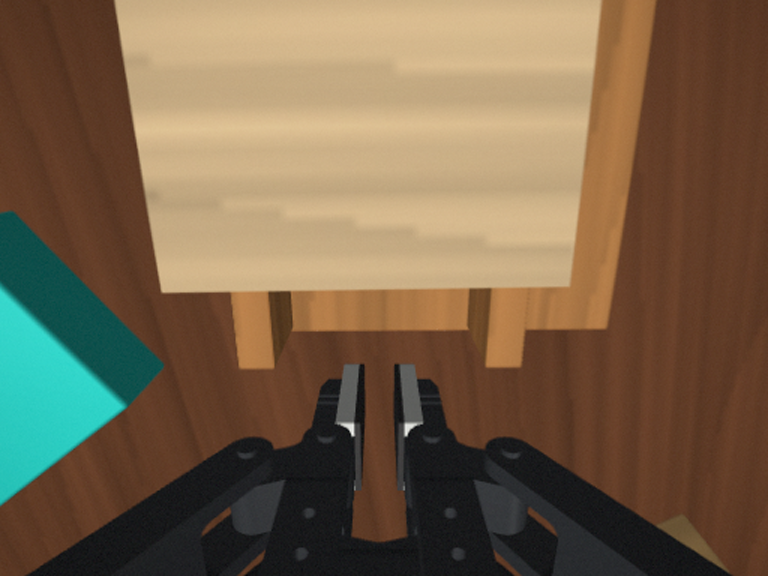

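View pics/s4_c190_170.png

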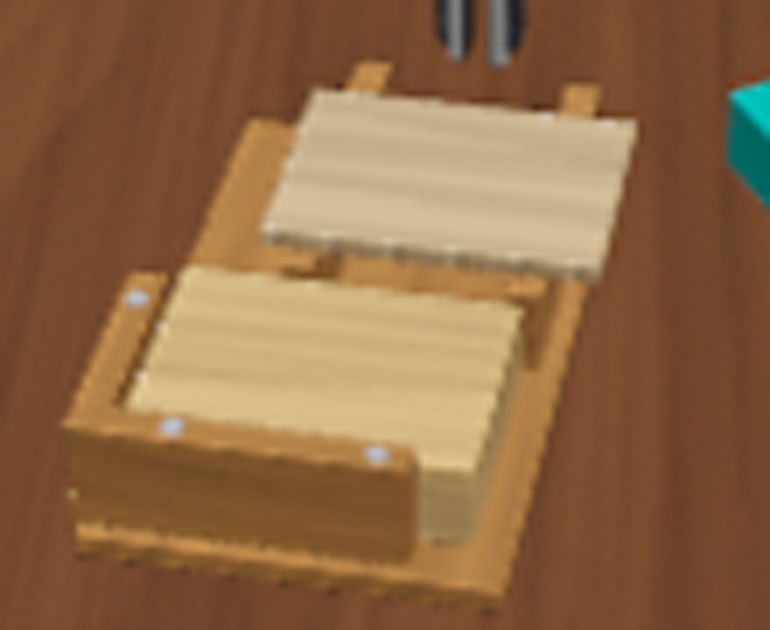

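Run:
```python
from fit import *
S=load('s4'); print(r.sense()['tool_pos'])
for px in [(458,60),(500,64)]:
  for z in (30,40,50,60,70): print(px,z,unproj(S,cp([px],(190,170),7),z).round(1))
```

```text
[ 509.54087039 -127.04306167   65.35214052]
(458, 60) 30 [[ 522.8 -170.2   30. ]]
(458, 60) 40 [[ 522.  -156.3   40. ]]
(458, 60) 50 [[ 521.1 -142.3   50. ]]
(458, 60) 60 [[ 520.3 -128.4   60. ]]
(458, 60) 70 [[ 519.4 -114.4   70. ]]
(500, 64) 30 [[ 503.7 -167.9   30. ]]
(500, 64) 40 [[ 503.1 -154.    40. ]]
(500, 64) 50 [[ 502.4 -140.1   50. ]]
(500, 64) 60 [[ 501.8 -126.1   60. ]]
(500, 64) 70 [[ 501.2 -112.2   70. ]]
```

Request:
drive_tool(moves=[[[0,0,-15],0],[[0,0,-27],0],[[0,0,-27],0],[[0,0,-27],0],[[1,8,-27],0],[[2,16,-27],0],[[4,24,-27],0],[[5,32,-27],0]])

```text
time: 4.45
tool_pos: [517.0, -95.8, 41.5]
tcp_rot: [179.9, 0.0, 81.4]
ft_force: [0.8, -1.9, 1.4]
finger_gap: 9.8
```

Run:
```python
from fit import *
w=snap('wrist','w5');s=r.sense();print(s['tool_pos'],s['tcp_rot'],s['ft_force'],s['finger_gap'])
im=cv2.imread('pics/w5.png');cv2.imwrite('pics/w5b.png',cv2.resize(im,None,fx=1.5,fy=1.5,interpolation=cv2.INTER_CUBIC))
```

```text
[516.96708322 -94.52086794  41.39333116] [ 1.79944611e+02 -3.31240271e-02  8.14610108e+01] [ 0.70734317  1.67212122 -0.51505485] 9.985445416551297
```

View pics/w5b.png

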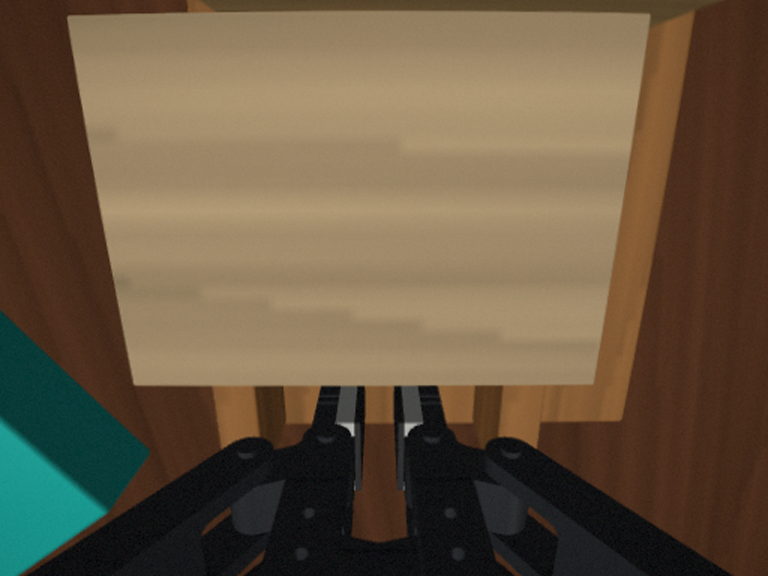

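Run:
```python
from fit import *
W=load('w5'); c=lambda x:cp(x,(0,0),1.5)
print('sep',*fit([(W,[(70,50,61),(70,-50,61),(-70,50,61),(-70,-50,61)],c([(650,14),(594,384),(69,16),(134,385)]))],[518,-46,-8]))
```

```text
sep [521.38134982 -34.25735933  -8.41900534] [ 0.2  0.1 -0.6 -0.2 -0.2  0.1  0.7 -0.3]
```

Request:
drive_tool(moves=[[[2,11,0],0],[[3,22,0],0],[[5,33,0],0],[[6,44,0],0],[[8,55,0],0],[[10,66,0],0],[[11,77,0],0],[[12,85,0],0]])

```text
time: 5.17
tool_pos: [528.3, -10.2, 40.7]
tcp_rot: [-180.0, -0.0, 81.4]
ft_force: [0.3, -1.2, 0.9]
finger_gap: 10.0
```

Run:
```python
from fit import *
w=snap('wrist','w6');s=r.sense();print(s['tool_pos'],s['tcp_rot'],s['ft_force'],s['finger_gap'])
im=cv2.imread('pics/w6.png');cv2.imwrite('pics/w6b.png',cv2.resize(im,None,fx=1.5,fy=1.5,interpolation=cv2.INTER_CUBIC))
```

```text
[528.31226496  -9.15420171  40.66117268] [-1.79980074e+02 -5.34947080e-02  8.14708863e+01] [0.57335547 0.70115203 0.14938114] 9.937338067902807
```

View pics/w6b.png

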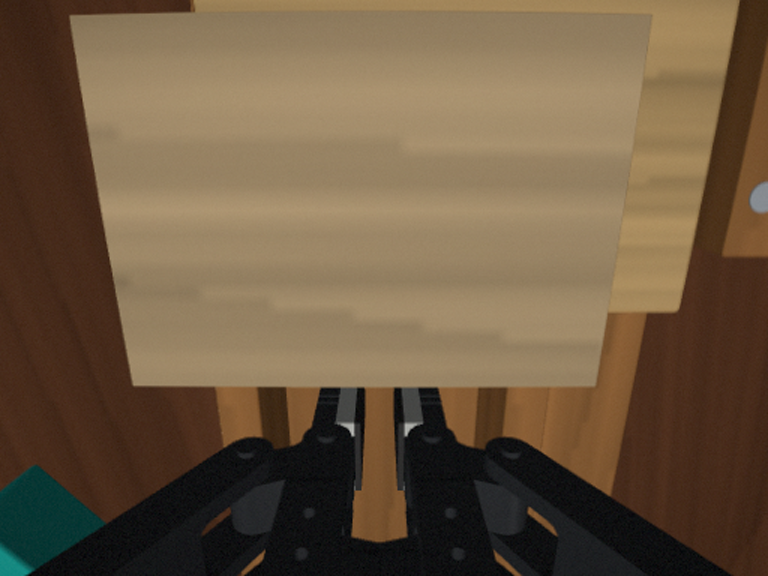

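Request:
drive_tool(moves=[[[1,4,0],0],[[1,8,0],0],[[2,12,0],0],[[2,14,0],0],[[2,16,0],0],[[3,17,0],0],[[3,18,0],0],[[3,18,0],0]])

```text
time: 5.88
tool_pos: [531.3, 6.3, 40.8]
tcp_rot: [180.0, -0.0, 81.4]
ft_force: [0.0, -0.5, 1.0]
finger_gap: 9.8
```

Run:
```python
from fit import *
w=snap('wrist','w7');s=r.sense();print(s['tool_pos'],s['tcp_rot'],s['ft_force'],s['finger_gap'])
im=cv2.imread('pics/w7.png');cv2.imwrite('pics/w7b.png',cv2.resize(im,None,fx=1.5,fy=1.5,interpolation=cv2.INTER_CUBIC))
w=snap('side','s7');crop('s7',190,170,300,260,7)
```

```text
[531.29965309   6.31108479  40.80880598] [ 1.79995505e+02 -6.68743828e-03  8.14093454e+01] [-0.72006604  0.40426637 -0.32587167] 9.93725671503265
```

View pics/w7b.png

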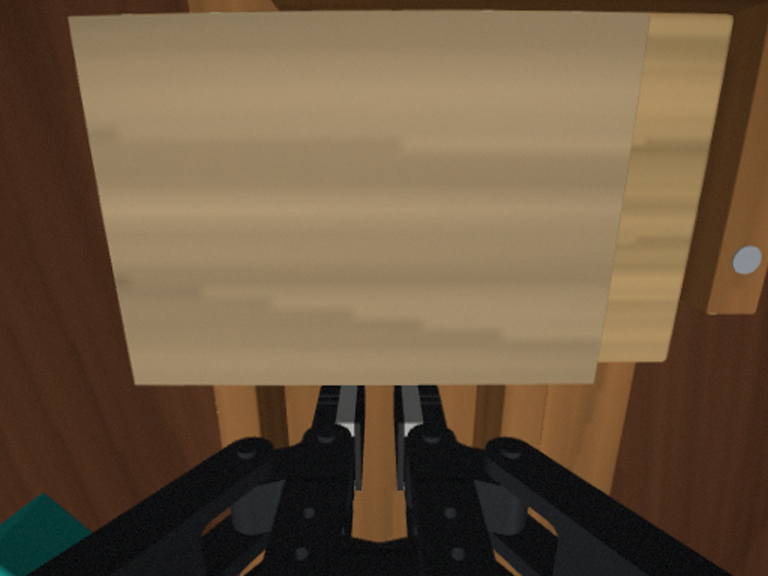

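View pics/s7_c190_170.png

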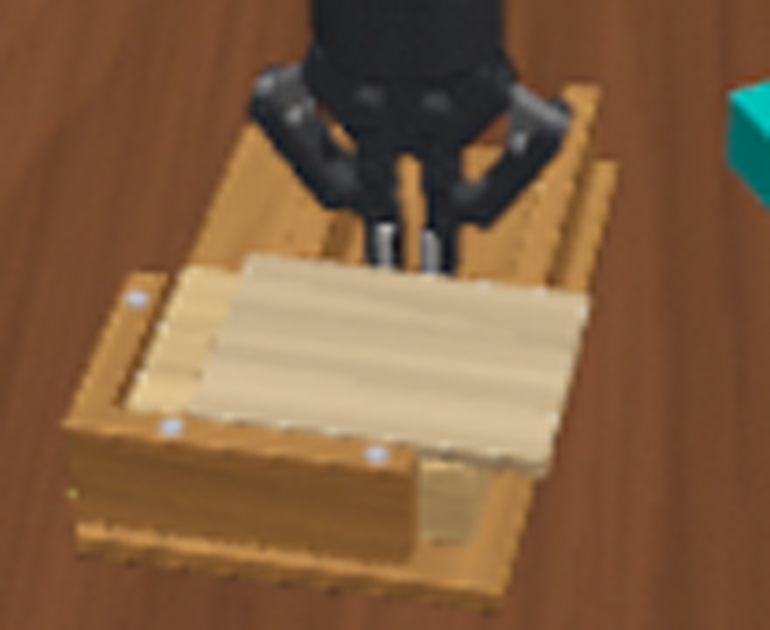

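Run:
```python
from fit import *
W=load('w7'); c=lambda x:cp(x,(0,0),1.5)
p,e=fit([(W,[(70,50,60.5),(70,-50,60.5),(-70,50,60.5),(-70,-50,60.5)],c([(650,14),(595,383),(69,16),(135,384)]))],[518,-46,-8]);print(p,e)
b,e=fit([(W,[(70,50,52),(70,-50,52)],c([(731,15),(666,361)]))],[562,64,-8]);print(b,e)
a=np.radians(b[2]);d=p[:2]-b[:2];print('sep in blank',d@[np.cos(a),np.sin(a)],d@[-np.sin(a),np.cos(a)])
```

```text
[535.85065399  68.00119662  -8.38823857] [ 0.8 -0.6 -0.7  0.6 -0.3 -0.   0.1  0.5]
[562.05231159  65.45266664  -7.60797261] [ 0.  -0.7  0.   1.7]
sep in blank -26.308418621140824 -0.9428549191417727
```

Request:
drive_tool(moves=[[[0,1,0],0],[[0,1.5,0],0],[[0,2,0],0],[[0,2.5,0],0],[[0,3,0],0],[[0,3.5,0],0],[[0,4,0],0],[[0,4,0],0]])

```text
time: 6.65
tool_pos: [531.3, 9.3, 40.9]
tcp_rot: [180.0, 0.1, 81.4]
ft_force: [-0.1, -7.4, -0.4]
finger_gap: 10.1
```

Request:
drive_tool(moves=[[[0,0.5,0],0],[[0,0.5,0],0],[[0,1,0],0],[[0,1,0],0],[[0,1.5,0],0],[[0,1.5,0],0],[[0,1.5,0],0],[[0,1.5,0],0]])

```text
time: 7.32
tool_pos: [531.3, 9.4, 40.9]
tcp_rot: [180.0, 0.2, 81.4]
ft_force: [-0.3, -13.0, 0.8]
finger_gap: 10.3
```

Request:
drive_tool(moves=[[[-1,-8,0],0],[[-1,-10,30],0],[[-1,-10,70],-6],[[-10,-10,80],-13],[[-30,10,80],-20],[[-50,40,80],-27],[[-80,71,80],-34],[[-90,71,80],-41]])

```text
time: 7.98
tool_pos: [438.4, 86.4, 120.4]
tcp_rot: [-179.8, -0.0, 40.2]
ft_force: [-0.4, 0.1, -0.5]
finger_gap: 10.0
```

Request:
drive_tool(moves=[[[0,0,0],-7],[[0,0,0],-14],[[0,0,0],-21],[[0,0,0],-28],[[0,0,0],-35],[[0,0,0],-42],[[0,0,0],-49],[[0,0,0],-49]])

```text
time: 8.65
tool_pos: [441.2, 83.1, 120.8]
tcp_rot: [-180.0, 0.0, -8.9]
ft_force: [0.4, 0.9, -0.3]
finger_gap: 10.3
```

Run:
```python
from fit import *
w=snap('wrist','w8');s=r.sense();print(s['tool_pos'],s['tcp_rot'],s['ft_force'],s['finger_gap'])
im=cv2.imread('pics/w8.png');cv2.imwrite('pics/w8b.png',cv2.resize(im,None,fx=1.5,fy=1.5,interpolation=cv2.INTER_CUBIC))
```

```text
[441.19641117  83.00115068 120.81180065] [-1.79967321e+02  1.60595976e-03 -8.44826183e+00] [-0.24114319  0.05033704 -0.65749026] 10.30317505957257
```

View pics/w8b.png

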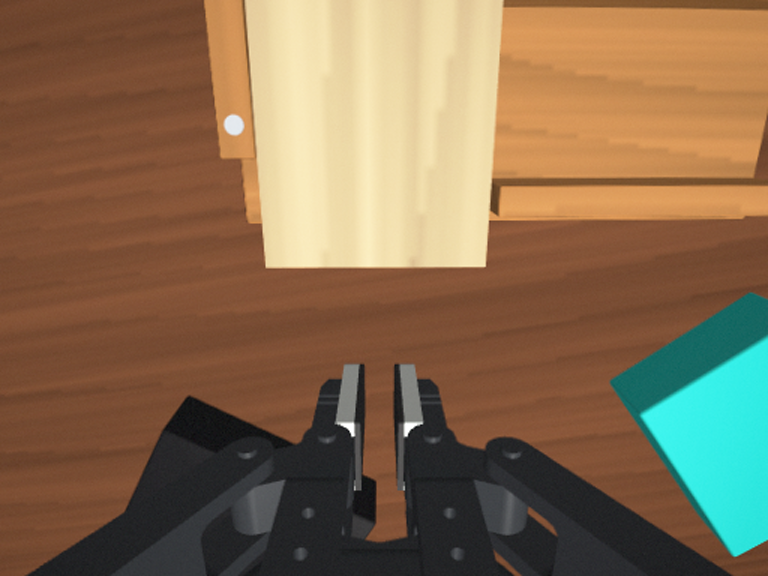

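Run:
```python
from fit import *
W=load('w8');T=load('top0'); c=lambda x:cp(x,(0,0),1.5)
p,e=fit([(W,[(-70,50,60),(-70,-50,60)],c([(266,268),(486,267)]))],[535,66,-8]);print(p,e)
print(unproj(W,c([(188,397),(376,480)]),40).round())
print(unproj(T,[(167,233),(202,258),(181,283),(147,256)],40).round())
```

```text
[535.65408729  70.83020959  -8.55443251] [ 0.2 -0.  -0.2 -0. ]
[[403. 197.  40.]
 [332. 103.  40.]]
[[379. 209.  40.]
 [302. 104.  40.]
 [228. 169.  40.]
 [310. 272.  40.]]
```

Request:
drive_tool(moves=[[[0,2,-40],0],[[0,2,-79],0],[[0,2,-79],0],[[0,2,-79],0],[[5,1,-79],0],[[10,0.5,-79],0],[[15,0,-79],0],[[20,-1,-79],0]])

```text
time: 9.37
tool_pos: [463.3, 81.8, 43.8]
tcp_rot: [-180.0, -0.2, -8.5]
ft_force: [-2.1, 0.3, 1.7]
finger_gap: 9.7
```

Request:
drive_tool(moves=[[[4,-0.6,0],0],[[8,-1.2,0],0],[[12,-1.8,0],0],[[15,-2.2,0],0],[[18,-2.6,0],0],[[20,-3,0],0],[[21,-3.1,0],0],[[21,-3.1,0],0]])

```text
time: 10.03
tool_pos: [482.4, 78.7, 41.7]
tcp_rot: [180.0, -0.0, -8.6]
ft_force: [1.9, 1.1, -0.1]
finger_gap: 10.6
```

Run:
```python
from fit import *
w=snap('wrist','w9');s=r.sense();print(s['tool_pos'],s['tcp_rot'],s['ft_force'],s['finger_gap'])
im=cv2.imread('pics/w9.png');cv2.imwrite('pics/w9b.png',cv2.resize(im,None,fx=1.5,fy=1.5,interpolation=cv2.INTER_CUBIC))
```

```text
[482.37433952  78.68236767  41.74263733] [ 1.79999811e+02 -1.09824590e-02 -8.56726658e+00] [-0.13231688  0.60718904  0.55738264] 9.899792461634496
```

View pics/w9b.png

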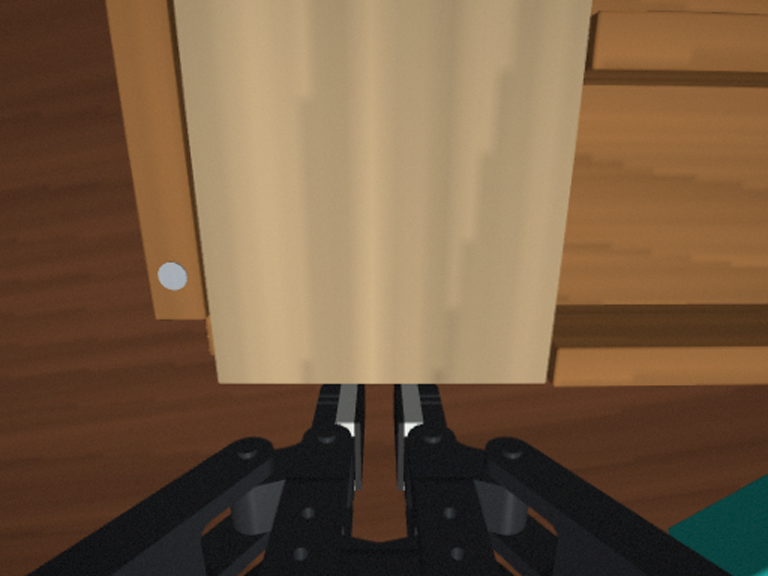

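Request:
drive_tool(moves=[[[0.5,0,0],0],[[1,-0.2,0],0],[[1.5,-0.2,0],0],[[2,-0.3,0],0],[[2.5,-0.4,0],0],[[3,-0.4,0],0],[[3.5,-0.5,0],0],[[3.5,-0.5,0],0]])

```text
time: 10.75
tool_pos: [484.0, 78.5, 41.6]
tcp_rot: [180.0, 0.2, -8.6]
ft_force: [-10.4, 1.1, 8.4]
finger_gap: 10.1
```

Request:
drive_tool(moves=[[[0.5,0,0],0],[[1,-0.1,0],0],[[1.5,-0.2,0],0],[[1.5,-0.2,0],0],[[1.5,-0.2,0],0],[[1.5,-0.2,0],0],[[1.5,-0.2,0],0],[[1.5,-0.2,0],0]])

```text
time: 11.42
tool_pos: [484.1, 78.5, 41.4]
tcp_rot: [180.0, 0.4, -8.5]
ft_force: [-18.0, 1.1, 14.5]
finger_gap: 9.9
```

Run:
```python
from fit import *
w=snap('wrist','w10');s=r.sense();print(s['tool_pos'],s['tcp_rot'],s['ft_force'],s['finger_gap'])
im=cv2.imread('pics/w10.png');cv2.imwrite('pics/w10b.png',cv2.resize(im,None,fx=1.5,fy=1.5,interpolation=cv2.INTER_CUBIC))
w=snap('side','s10');crop('s10',190,170,300,260,7)
```

```text
[484.05358363  78.48703696  41.36158311] [179.96450084   0.39225718  -8.54741798] [-18.15163756   2.36375539  14.60984361] 9.98265695228934
```

View pics/w10b.png

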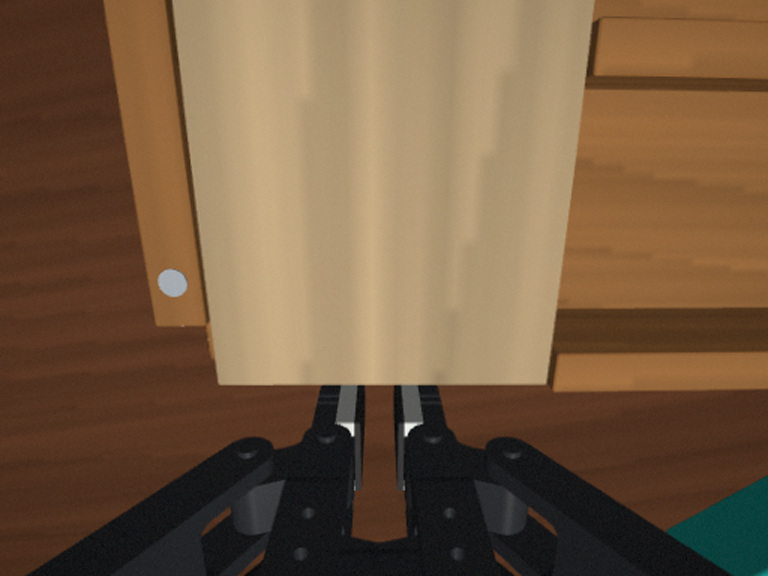

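View pics/s10_c190_170.png

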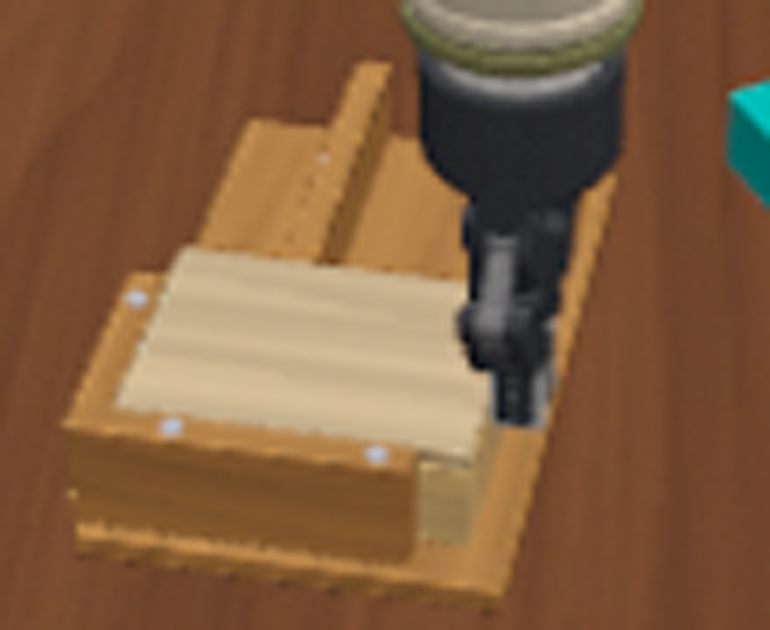

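Request:
drive_tool(moves=[[[-6,1,0],0],[[-14,2,0],0],[[-14,2,40],0],[[-14,2,80],0],[[-14,2,120],0],[[-10,-20,150],0],[[0,-50,150],6],[[10,-90,150],13]], fingers=85)

```text
time: 12.18
tool_pos: [498.6, -8.2, 195.5]
tcp_rot: [179.9, -0.4, 4.2]
ft_force: [0.6, 0.4, -0.8]
finger_gap: 85.0
```

Request:
drive_tool(moves=[[[112,-318,0],16.5],[[112,-318,0],16.5],[[112,-318,0],16.5],[[112,-318,0],16.5],[[112,-318,0],16.5],[[112,-318,0],16.5],[[112,-318,0],16.5],[[112,-318,0],16.5]])

```text
time: 12.85
tool_pos: [605.6, -319.7, 191.7]
tcp_rot: [180.0, -0.0, 20.3]
ft_force: [1.7, 1.0, 0.6]
finger_gap: 85.1
```

Run:
```python
from fit import *
w=snap('wrist','w11');s=r.sense();print(s['tool_pos'],s['tcp_rot'],s['ft_force'],s['finger_gap'])
im=cv2.imread('pics/w11.png');cv2.imwrite('pics/w11b.png',cv2.resize(im,None,fx=1.5,fy=1.5,interpolation=cv2.INTER_CUBIC))
w=snap('side','s11');crop('s11',190,170,300,260,7)
w=snap('top','t11');crop('t11',180,130,300,220,6.6)
```

```text
[ 605.7661652  -326.74936414  189.03843076] [1.79876826e+02 1.15792326e-01 2.00550632e+01] [-4.78852488 -2.30101986 -1.71454565] 85.05882913484713
```

View pics/w11b.png

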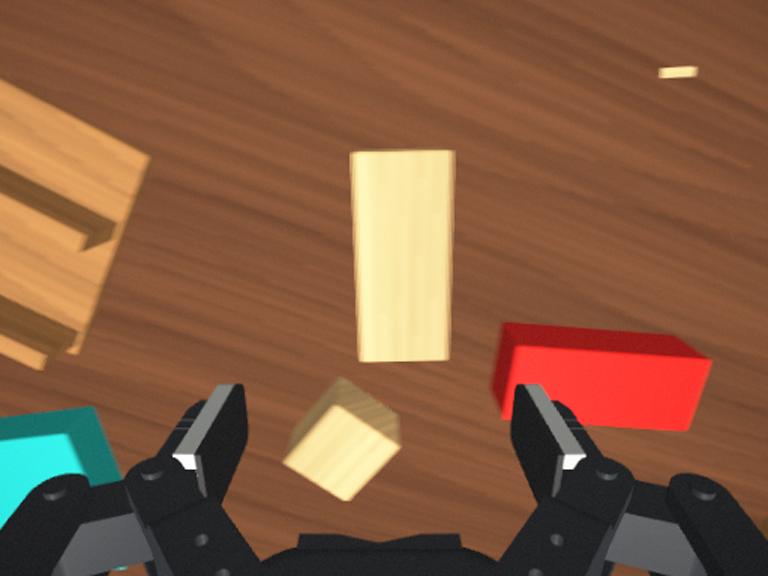

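View pics/s11_c190_170.png

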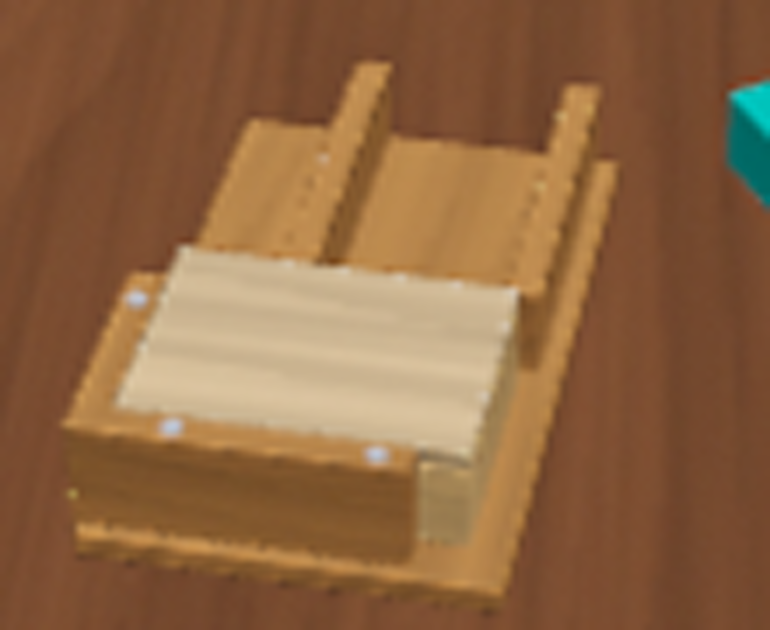

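View pics/t11_c180_130.png

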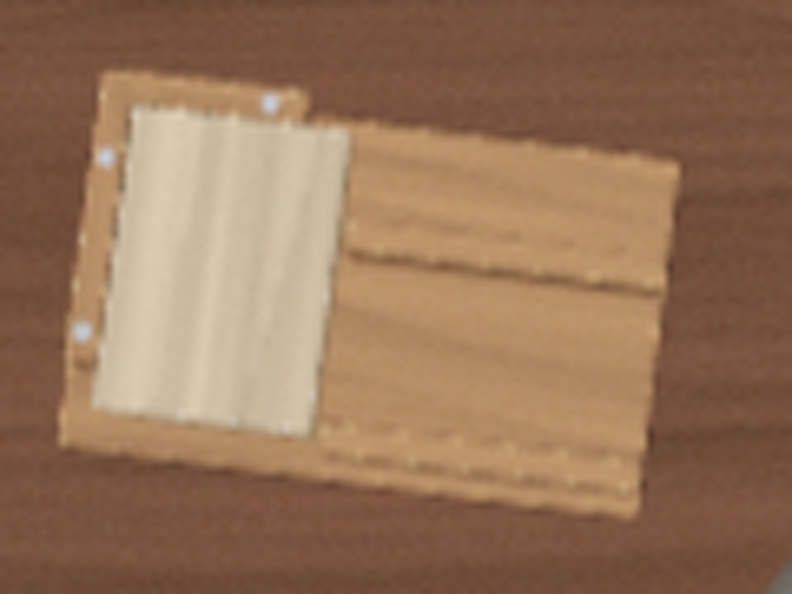

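Run:
```python
from fit import *
T=load('t11');t=lambda x:cp(x,(180,130),6.6)
print('sep',*fit([(T,[(70,50,60),(70,-50,60),(-70,50,60),(-70,-50,60)],t([(132,106),(350,130),(94,409),(311,437)]))],[562,64,-8]))
w=snap('wrist','w12');print(r.sense()['tool_pos'],r.sense()['tcp_rot'])
crop('w12',190,80,340,250,4)
```

```text
sep [563.66703488  64.45375953  -7.9505607 ] [ 0.1  0.1 -0.1  0.2 -0.1  0.   0.1 -0.3]
[ 604.90522056 -318.57622341  190.36845229] [-1.79914679e+02  5.15177089e-02  2.01768710e+01]
```

View pics/w12_c190_80.png

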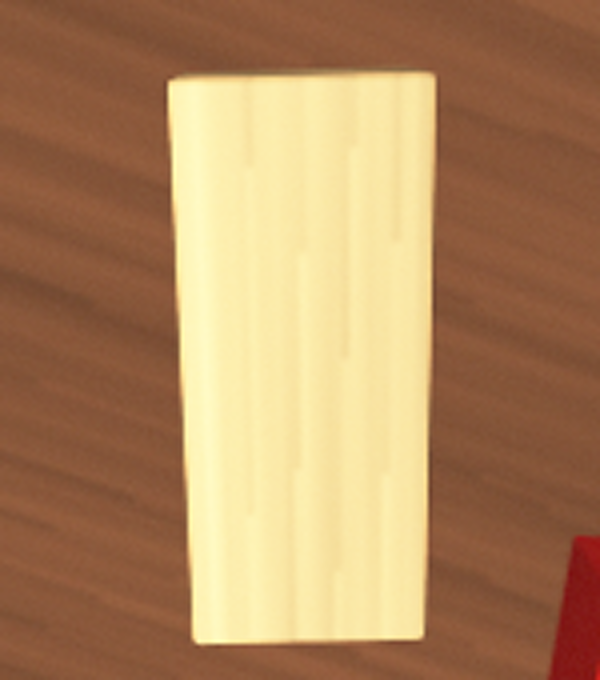

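Run:
```python
from fit import *
W=load('w12');W0=load('w11');print(W['xyz'],W['orientation'],W0['xyz'])
s=r.sense();print(s['time'],s['tool_pos'],s['tcp_rot'],s['joint_pos'],s['qd'])
for s_,c in((W,lambda x:cp(x,(190,80),4)),):
  print(fit([(s_,[(70,30,45),(70,-30,45),(-70,-30,45),(-70,30,45)],c([(169,78),(435,73),(424,638),(194,643)]))],[613,-330,20]))
print(fit([(W0,[(70,30,45),(70,-30,45),(-70,-30,45),(-70,30,45)],cp([(351,152),(454,150),(449,360),(359,362)],(0,0),1.5))],[613,-330,20]))
```

```text
[ 682.61381837 -291.56632385  334.2243778 ] [ 1.61211575e+02  1.33935634e-01 -6.98656763e+01] [ 683.01467869 -290.36580081  336.69663374]
13.05 [ 604.90522056 -318.57622341  190.36845229] [-1.79914679e+02  5.15177089e-02  2.01768710e+01] [-3.20748398e+01  2.15375710e+01  7.29552078e+01  1.15314170e-02
  8.56062241e+01  3.77474342e+01] [ 2.06627111 -3.04365235  1.86257228  0.41073501  0.28264684  0.25011419]
(array([ 614.36282187, -329.75833058,   21.57246204]), array([-0.5, -0.1,  0.6, -0.6,  0.3,  0.5, -0.4,  0.5]))
(array([ 614.92447851, -332.29593937,   21.64978038]), array([ 0.9, -0.2, -0.9, -0.4, -1.1,  0.4,  1.1,  0.3]))
```

Request:
drive_tool(moves=[[[9,-12,-40],1],[[9,-12,-70],1],[[9,-12,-70],1],[[9,-12,-70],1],[[9,-12,-70],1],[[9,-12,-70],1],[[9,-12,-70],1],[[9,-12,-70],1]])

```text
time: 13.72
tool_pos: [615.5, -330.0, 124.4]
tcp_rot: [179.8, -0.1, 21.3]
ft_force: [-0.1, -0.5, -0.3]
finger_gap: 84.6
```

Run:
```python
from fit import *
s=r.sense();print(s['tool_pos'],s['tcp_rot'],s['qd'])
w=snap('wrist','w13');snap('side','s13');crop('s13',200,110,310,180,7)
im=cv2.imread('pics/w13.png');cv2.imwrite('pics/w13b.png',cv2.resize(im,None,fx=1.5,fy=1.5,interpolation=cv2.INTER_CUBIC))
```

```text
[ 615.53951187 -329.98852294  124.44358186] [ 1.79832290e+02 -1.23594842e-01  2.13106745e+01] [-0.18872561  0.71043183  0.4260403  -0.0021036  -0.1524369  -0.11624813]
```

View pics/w13b.png

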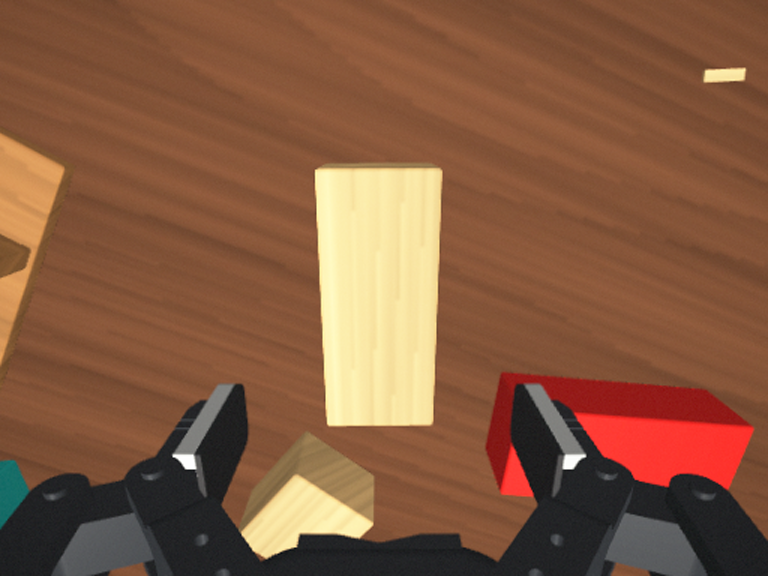

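View pics/s13_c200_110.png

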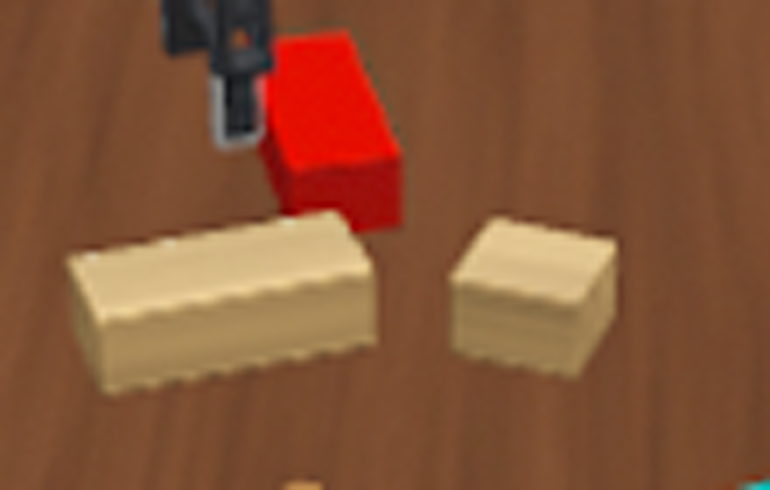

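Run:
```python
from fit import *
W=load('w13');S=load('s13')
print(fit([(W,[(70,30,45),(70,-30,45),(-70,-30,45),(-70,30,45)],cp([(316,169),(441,168),(433,425),(328,426)],(0,0),1.5))],[613,-330,20]))
for z in(100,110,120,125,130,135): print(unproj(S,cp([(238,146)],(200,110),7),z).round(1))
a=np.radians(21.3);print(np.array([615.5,-330])-45*np.array([np.sin(a),-np.cos(a)]))
```

```text
(array([ 614.11860223, -330.46570003,   21.81234639]), array([-1.3, -0.2,  1.3, -0.3,  0.7,  0.5, -0.7,  0.4]))
[[ 604.9 -347.7  100. ]]
[[ 602.9 -330.2  110. ]]
[[ 600.9 -312.8  120. ]]
[[ 600.  -304.1  125. ]]
[[ 599.  -295.4  130. ]]
[[ 598.  -286.7  135. ]]
[ 599.15369463 -288.07389476]
```

Request:
drive_tool(moves=[[[-1,-0.5,-40],0.2],[[-1,-0.5,-75],0.2],[[-1,-0.5,-90],0.2],[[-1,-0.5,-92],0.2],[[-1,-0.5,-95],0.2],[[-1,-0.5,-98],0.2],[[-1,-0.5,-100],0.2],[[-1,-0.5,-100],0.2]])

```text
time: 14.48
tool_pos: [614.6, -330.9, 23.7]
tcp_rot: [179.9, -0.1, 21.5]
ft_force: [-0.0, -0.4, 0.7]
finger_gap: 85.5
```

Run:
```python
from fit import *
snap('side','s14');crop('s14',200,110,310,180,7)
S=load('s14');a=np.radians(21.4)
w=snap('wrist','w14');cv2.imwrite('pics/w14b.png',cv2.resize(cv2.imread('pics/w14.png'),None,fx=1.5,fy=1.5))
```

```text
(no output)
```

View pics/s14_c200_110.png

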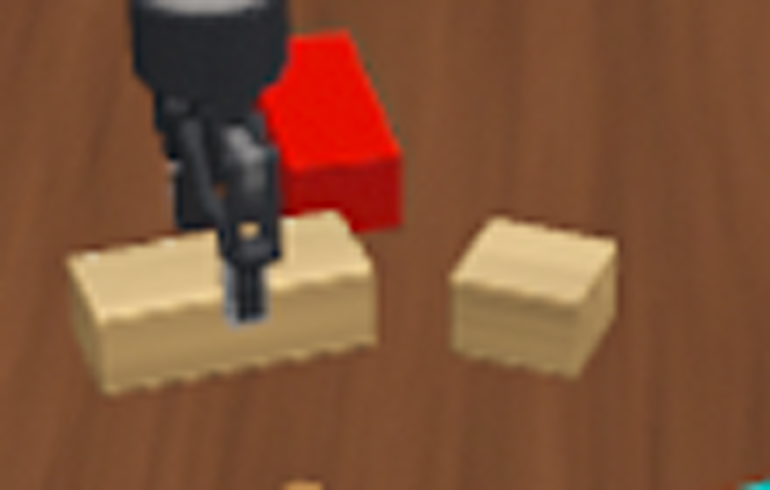

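View pics/w14b.png

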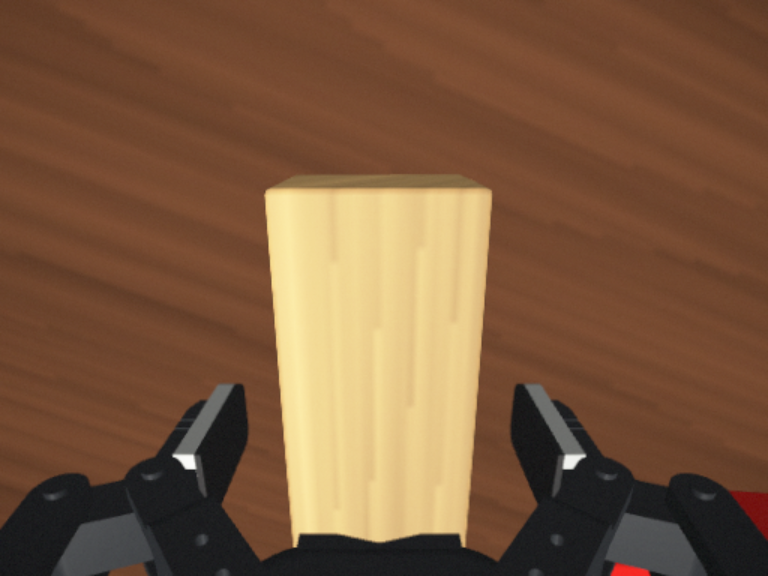

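Request:
drive_tool(moves=[[[0,0,-6],0],[[0,0,-12],0],[[0,0,-14],0],[[0,0,-14],0],[[0,0,-14],0],[[0,0,-14],0],[[0,0,-14],0],[[0,0,-14],0]])

```text
time: 15.25
tool_pos: [613.6, -330.3, 8.1]
tcp_rot: [180.0, -0.0, 21.5]
ft_force: [0.1, -0.3, 0.3]
finger_gap: 85.0
```

Request:
drive_tool(moves=[[[0,0,0],0],[[0,0,0],0],[[0,0,0],0],[[0,0,0],0],[[0,0,0],0],[[0,0,0],0],[[0,0,0],0],[[0,0,0],0]], fingers=45, squeeze=50)

```text
time: 15.92
tool_pos: [613.7, -330.4, 8.3]
tcp_rot: [180.0, -0.0, 21.5]
ft_force: [0.8, -0.5, 3.6]
finger_gap: 59.3
```

Request:
drive_tool(moves=[[[0,0,15],0],[[0,0,45],0],[[0,0,85],0],[[-1,15,115],-3],[[-5,45,120],-8],[[-10,80,120],-14],[[-15,118,120],-20],[[-20,156,120],-25]])

```text
time: 16.58
tool_pos: [592.4, -172.8, 128.2]
tcp_rot: [-180.0, 0.0, -3.9]
ft_force: [0.2, 1.0, -3.2]
finger_gap: 59.2
```

Request:
drive_tool(moves=[[[-5,38,0],-2],[[-9,76,0],-4.8],[[-14,114,0],-4.8],[[-19,152,0],-4.8],[[-24,190,0],-4.8],[[-27,220,0],-4.8],[[-29,235,0],-4.8],[[-30,240,0],-4.8]])

```text
time: 17.25
tool_pos: [562.2, 68.9, 127.9]
tcp_rot: [-180.0, 0.1, -8.1]
ft_force: [0.4, -0.5, -2.6]
finger_gap: 59.2
```

Request:
drive_tool(moves=[[[0,0,0],0],[[0,0,0],0],[[0,0,0],0],[[0,0,0],0],[[0,0,0],0],[[0,0,0],0],[[0,0,0],0],[[0,0,0],0]])

```text
time: 17.92
tool_pos: [563.5, 65.5, 127.8]
tcp_rot: [180.0, 0.0, -8.3]
ft_force: [0.1, -0.5, -1.8]
finger_gap: 59.3
```

Run:
```python
from fit import *
s=r.sense();print(s['tool_pos'],s['tcp_rot'],s['ft_force'],s['finger_gap'])
w=snap('wrist','w15');cv2.imwrite('pics/w15b.png',cv2.resize(cv2.imread('pics/w15.png'),None,fx=1.5,fy=1.5,interpolation=cv2.INTER_CUBIC))
snap('side','s15');crop('s15',190,140,300,240,6)
```

```text
[563.48178985  65.49641416 127.77375373] [ 1.79997366e+02  4.19734629e-03 -8.33867222e+00] [ 0.12163953 -0.45405625 -1.84158075] 59.2974591955106
```

View pics/w15b.png

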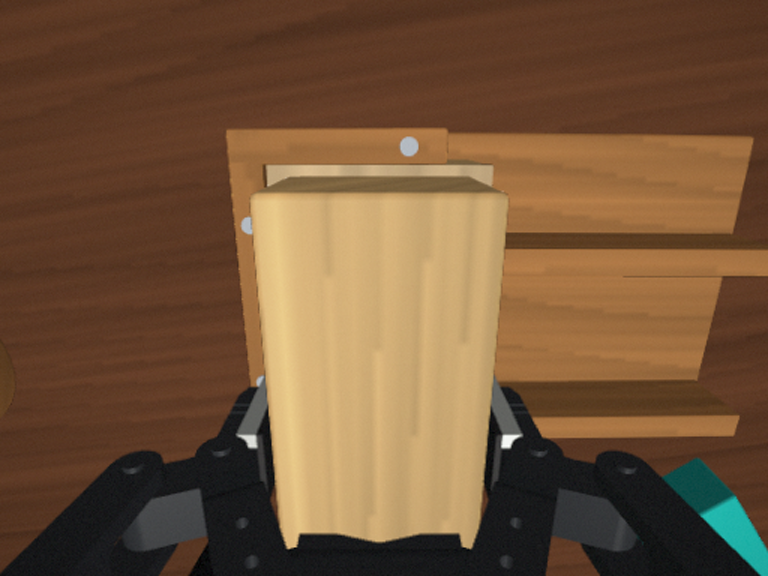

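View pics/s15_c190_140.png

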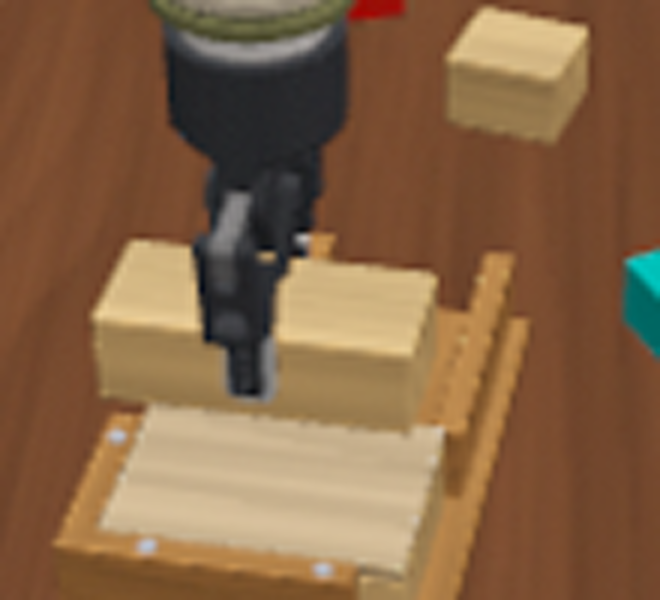

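Run:
```python
from fit import *
W=load('w15'); c=lambda x:cp(x,(0,0),1.5)
p,e=fit([(W,[(70,50,60),(70,-50,60)],c([(265,165),(493,164)]))],[563,65,-8]);print(p,e)
p,e=fit([(W,[(86.5,66.5,62)],c([(227,129)])),(W,[(71.5,51.5,62)],c([(265,163)]))],[563,65,-8]);print('jig',p,e)
for h in(119,121):
  p,e=fit([(W,[(70,30,45+h),(70,-30,45+h)],c([(252,193),(508,193)]))],[563,65,-8]);print(p,e)
```

```text
[563.87396846  65.85329718  -8.03988964] [ 0.3 -0.  -0.3 -0. ]
jig [564.37660152  61.35050711  -6.08805708] [-0.2 -0.2  0.2  0.2]
[563.47101848  65.88103039  -8.27932175] [-1.9  0.1  1.9  0.1]
[563.70061122  65.85576562  -8.27937421] [-3.5  0.1  3.5  0.1]
```

Request:
drive_tool(moves=[[[0,0,-15],0],[[0,0,-30],0],[[0,0,-40],0],[[0,0,-47],0],[[0,0,-51],0],[[0,0,-54],0],[[0,0,-56],0],[[0,0,-57],0]])

```text
time: 18.68
tool_pos: [563.8, 65.9, 71.1]
tcp_rot: [-180.0, -0.0, -8.3]
ft_force: [-0.4, -1.0, -2.6]
finger_gap: 59.3
```

Request:
drive_tool(moves=[[[0,0,-0.5],0],[[0,0,-1],0],[[0,0,-1.5],0],[[0,0,-2],0],[[0,0,-2.5],0],[[0,0,-3],0],[[0,0,-3],0],[[0,0,-3],0]])

```text
time: 19.35
tool_pos: [563.9, 65.9, 69.3]
tcp_rot: [-180.0, -0.1, -8.3]
ft_force: [-7.5, -0.3, 8.5]
finger_gap: 59.2
```

Request:
drive_tool(moves=[[[0,0,0.5],0],[[0,0,0.5],0],[[0,0,0.5],0],[[0,0,0.5],0],[[0,0,0.5],0],[[0,0,0.5],0],[[0,0,0.5],0],[[0,0,0.5],0]])

```text
time: 20.02
tool_pos: [563.9, 65.9, 69.5]
tcp_rot: [-180.0, -0.1, -8.3]
ft_force: [-4.8, 0.4, 7.6]
finger_gap: 59.5
```

Request:
drive_tool(moves=[[[0,0,0],0],[[0,0,0],0],[[0,0,0],0],[[0,0,0],0],[[0,0,0],0],[[0,0,0],0],[[0,0,0],0],[[0,0,0],0]], fingers=80)

```text
time: 20.68
tool_pos: [563.4, 65.8, 68.2]
tcp_rot: [180.0, 0.0, -8.3]
ft_force: [0.2, -0.2, -0.3]
finger_gap: 79.8
```

Run:
```python
from fit import *
s=r.sense();print(s['tool_pos'],s['tcp_rot'],s['ft_force'],s['finger_gap'])
w=snap('wrist','w16');cv2.imwrite('pics/w16b.png',cv2.resize(cv2.imread('pics/w16.png'),None,fx=1.5,fy=1.5,interpolation=cv2.INTER_CUBIC))
snap('side','s16');crop('s16',190,150,300,250,6)
```

```text
[563.40123832  65.84475402  68.24268785] [ 1.79998215e+02  5.58121186e-03 -8.30901638e+00] [ 0.15232572 -0.22272484 -0.29135722] 79.79613577301933
```

View pics/w16b.png

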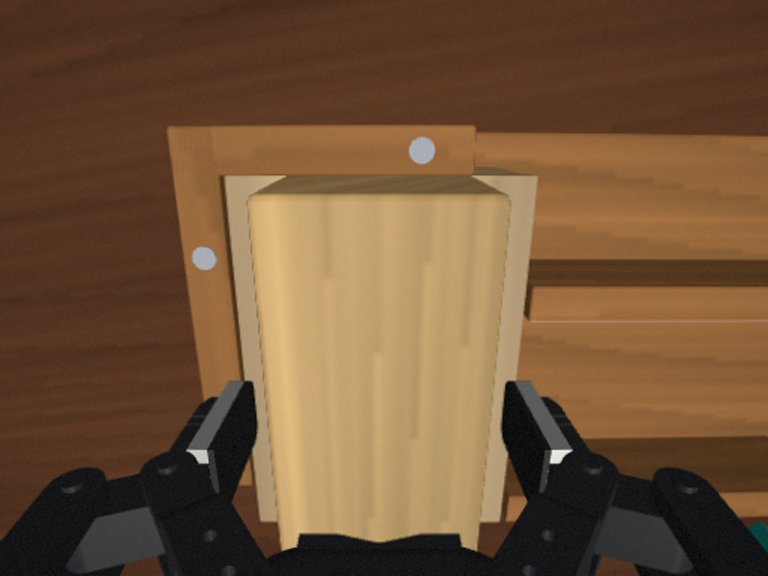

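View pics/s16_c190_150.png

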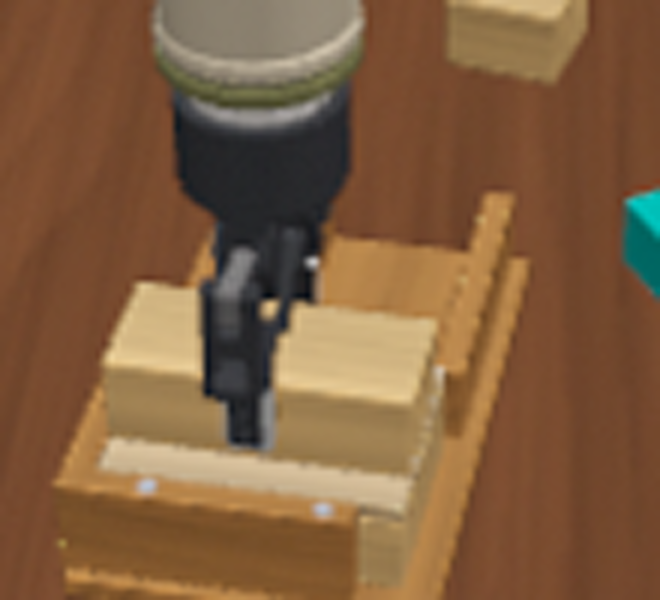

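Placed cleanly. Now lifting straight up and clear for the final check.

Request:
drive_tool(moves=[[[0,0,15],0],[[0,0,35],0],[[0,0,70],0],[[0,0,110],0],[[0,0,130],0],[[0,-40,130],0],[[0,-80,130],0],[[0,-120,130],0]])

```text
time: 21.45
tool_pos: [563.8, -54.9, 199.4]
tcp_rot: [180.0, -0.1, -8.2]
ft_force: [0.1, -0.6, -0.7]
finger_gap: 79.9
```

Request:
drive_tool(moves=[[[-20,-40,0],0],[[-40,-80,0],0],[[-60,-120,0],0],[[-70,-150,0],0],[[-75,-160,0],0],[[-75,-160,0],0],[[-75,-160,0],0],[[-75,-160,0],0]])

```text
time: 22.12
tool_pos: [488.9, -213.2, 198.3]
tcp_rot: [-180.0, -0.0, -8.3]
ft_force: [0.7, 0.3, -0.4]
finger_gap: 80.0
```

Run:
```python
from fit import *
snap('top','t17');crop('t17',180,130,300,220,6.6)
snap('side','s17');crop('s17',190,150,300,260,5.4)
```

```text
(no output)
```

View pics/t17_c180_130.png

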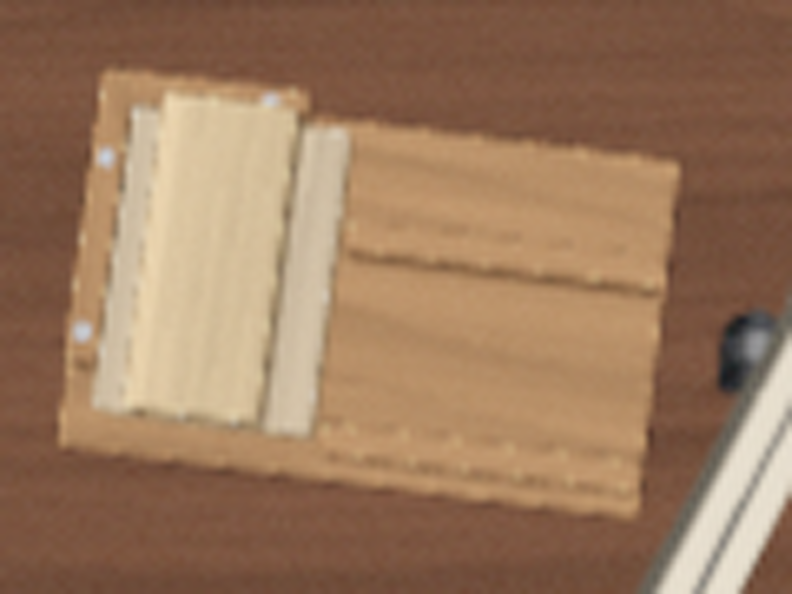

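View pics/s17_c190_150.png

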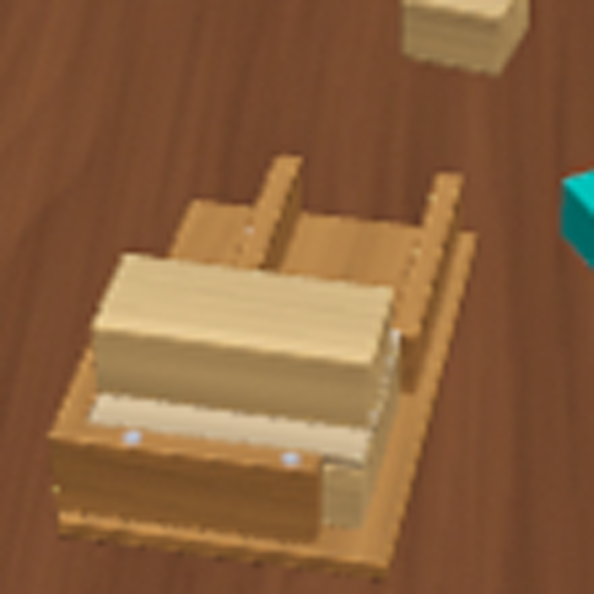

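View pics/t17.png

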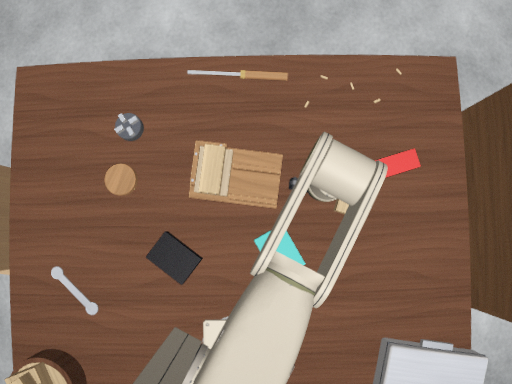

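Run:
```python
from fit import *
T=load('t17');t=lambda x:cp(x,(180,130),6.6)
p,e=fit([(T,[(70,50,60),(70,-50,60),(-70,50,60),(-70,-50,60)],t([(132,106),(350,130),(94,409),(311,437)]))],[562,64,-8]);print('sep',p,e)
q,e=fit([(T,[(70,30,105),(70,-30,105),(-70,30,105),(-70,-30,105)],t([(164,93),(300,110),(127,408),(264,424)]))],[562,64,-8]);print('top',q,e)
a=np.radians(p[2]);d=q[:2]-p[:2];print(d@[np.cos(a),np.sin(a)],d@[-np.sin(a),np.cos(a)])
print(r.hand_in())
```

```text
sep [563.66703488  64.45375953  -7.9505607 ] [ 0.1  0.1 -0.1  0.2 -0.1  0.   0.1 -0.3]
top [562.9416351   63.7579039   -7.40853246] [ 0.2  0.2 -0.  -0.2  0.   0.1 -0.1 -0.1]
-0.622177330749966 -0.789503182754352
the job is handed in; nothing more can be done
None
```

The job is handed in, at about 22 s of the 64 s allowed. I slid the separator along +y to the back fence, then +x to the end fence, then lowered the long pale blank onto it and let go.

**First push:** it went wrong. The fingertips sat about 20 mm farther back than the stated 22 mm, so they slid over the separator's top with about 6 N. The separator did not move. I backed off and pushed again lower down.

**Last checks from the top camera, before handing in:**
- **Separator:** within about 2 mm of the jig's centre each way and 0.3° of parallel to it.
- **Long blank:** within 1 mm of the separator's centre each way and 0.5° of parallel to it.
- **Everything else:** in the side view the stack is flat and the bottom blank looks snug in its corner. The round blank and chuck looked unmoved in the top view. The offcut was partly hidden by the arm there, but never came near the gripper.

**Disagreements:** the cameras differed from each other by 1–3 mm. One wrist-camera fit of the jig, from two points only, was about 4 mm and 2° off, and I did not use it. As the long blank touched down, the sensor briefly showed about 8 N sideways, which was gone after release.

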